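# Clean and sort the plug-in relays

### The arm

A 6-joint arm with a two-finger parallel gripper is mounted at the origin on the work surface. World frame = base frame: x ahead of the robot, y to its left, z up, the work surface at z = 0. Lengths are in mm, angles in rad, forces in N, time in s.
With the tool pointing down it reaches from about 275 to 850 mm from the base axis. Payload 19 kg.
Tool frame: the origin (TCP) lies midway between the tips of the shut fingers; the grasp point (between the pads) lies 19 mm behind it; z points along the fingers, y is the direction in which the jaws open and shut (so a half turn about z gives the same grasp; the last joint's range is limited). The gripper opens to 85 mm and grips with 20 to 120 N. Pads are 22 mm wide; open, the fingers measure 114 mm over their backs; the gripper's body (76 mm by 85 mm) begins 54 mm behind the grasp point. The pads swing forward as they close: fully open they stand 13 mm farther back than shut.
Start: joints at [1.111, 0.15, 1.437, -0, 1.554, -0.134], TCP at [184.042, 544.719, 231.267] pointing down, gripper open.
Joint ranges: [-2.8, 2.8], [-0.68, 2.1], [0.12, 2.68], [-1.39, 4.53], [0.16, 2.79], [-2.81, 2.81]. Speed limits (rad/s): [1.89, 1.89, 2.22, 3.01, 3.01, 3.01].

### API

Orientations are given as a rotation vector (axis times angle).
In Python, from workcell import telemetry, cams, sign_off, models gives the robot as it stands. The module is installed in compiled form; this text tells all that it offers.
- The arm moves only by the tool servo_tool, never from a script. Its argument "series" is a list of rows, each a list of 4 numbers: the shift along the tool's x, y, z in cm, then the turn about the tool's z in degrees. In form: [[tx, ty, tz, turn], ...]. A call has 1 to 12 rows; each row shifts and turns the pose as measured when the row begins, along the tool's axes as they then stand; what a row does not reach is not made up. A row lasts 1/10 s, in which the tool goes at most 50 mm and 8.59 degrees, less where a joint would pass 70% of its speed; a pose out of reach is approached as far as the arm can. A call is refused whole if a number of a shift passes 5 or a number of a turn 8.59, either way. A call with a gripper value outside its range is refused whole. "fingers" is the closure, from -1 (fully open) to 1 (shut), set as the call begins (left out, the last holds). The fingers move at their own pace and stop on an object; "force" is the grip in N (left out, the last holds). Time passes only in rows, so rows that do not move let the fingers close. It gives the time, the measured TCP pose, the force and the opening at its end, in the units of the state.
- telemetry.get_state(): the state, without advancing time (a new reading comes with each control period).
- cams.capture(name): name is "scene" or "top" or "wrist"; returns (picture, depth): 480x640x3 uint8, blue, green, red; 480x640 float32, mm along the optical axis (not along the pixel's ray), 0 where there is no reading.
- cams.camera_info(name): a dict with "fx", "fy", "cx", "cy" (pixels), "position" and "rotation" of the camera in the world. Camera axes: x right, y down, z forward; pixel columns grow to the right and rows downward; lengths in mm; the calibration is good to about 2 mm. A picture is of the moment at which its call begins: read the wrist's pose just before it. camera_info takes no time and is no camera call; for the wrist camera it gives the pose at the moment of the call.
- sign_off(): hands the job in, once; it reports no verdict.
Trained networks look in the newest picture that a camera, given by its name, has taken for a name from the list of things; names that differ only in an ending like _2 or _b are one class to them, and where a whole thing is asked for, a point or a joint stands for the part that bears it (a point fixed in the world has none). Each returns a list of dicts, best first, with "confidence" (0 to 1); they miss things now and then, are a little off and sometimes report something else, mostly with a low value. They report only what shows in the picture. A call takes as long as a camera call. They do not tell look-alikes from the thing itself.
- models.find_in(camera, query): "location" ([row, column] in pixels, amid what is visible of it).
- models.pinpoint(camera, query): "location" ([row, column] in pixels: a listed point, or the origin of a listed thing).
The state is a dict: "t": time; "joint_positions": joint angles; "qvel": joint speeds; "joint_efforts": joint torques, N m; "eef_pos": TCP position; "eef_rot": TCP orientation; "contact_force": force on the tool from outside, world axes, zero at the start; "wrist_torque": the same for the moment, N m; "width": finger opening in mm.
Only numpy, scipy, OpenCV 4.12 (cv2) and the standard library are available. Lean on these libraries where they do the work, as an engineer would, in place of code of your own. Each camera call takes 0.05 s, during which the arm holds its last target. There are 200 camera calls.

### The job

Lay all the plug-in relays flat on the floor of the drip tray, side by side, and let go of them; then spray them by pressing the can's red nozzle cap fully down for about half a second and letting it spring back. After that, sort the relays by housing colour: the blue ones into the blue bin, the orange ones into the orange bin, and leave the other things on the bench where they are.

Things in the scene. Friction and masses are not known exactly. Their poses are not given: they have to be found in the camera images.
- blue_relay1: A plug-in relay, blue plastic housing with a black base and brass pins at one end (+x), a blank white label on one long side: a square bar 70 mm long (x) and 34 x 34 mm across (y, z), about 0.1 kg. Origin at its centre (17 mm above what it lies on). Starts lying on its side on the table at the robot's left; may be absent.
- blue_relay2: A plug-in relay, blue plastic housing with a black base and brass pins at one end (+x), a blank white label on one long side: a square bar 70 mm long (x) and 34 x 34 mm across (y, z), about 0.1 kg. Origin at its centre (17 mm above what it lies on). Starts lying on its side on the table at the robot's left; may be absent.
- blue_relay3: A plug-in relay, blue plastic housing with a black base and brass pins at one end (+x), a blank white label on one long side: a square bar 70 mm long (x) and 34 x 34 mm across (y, z), about 0.1 kg. Origin at its centre (17 mm above what it lies on). Starts lying on its side on the table at the robot's left; may be absent.
- orange_relay1: A plug-in relay, orange plastic housing with a black base and brass pins at one end (+x), a blank white label on one long side: a square bar 70 mm long (x) and 34 x 34 mm across (y, z), about 0.1 kg. Origin at its centre (17 mm above what it lies on). Starts lying on its side on the table at the robot's left; may be absent.
- orange_relay2: A plug-in relay, orange plastic housing with a black base and brass pins at one end (+x), a blank white label on one long side: a square bar 70 mm long (x) and 34 x 34 mm across (y, z), about 0.1 kg. Origin at its centre (17 mm above what it lies on). Starts lying on its side on the table at the robot's left; may be absent.
- tray_floor (a point): Centre of the floor of the cleaning station's fixed aluminium drip tray (4 mm above the table). Inside 190 mm (x) by 220 mm (y), walls 4 mm thick, rising 12 mm above this floor. It takes four relays lying flat, two by two. The aerosol can (55 mm wide) stands fixed behind the tray with its axis 165 mm from this point along this frame's +x.
- cap_top (a point): Centre of the top of the red round nozzle cap (38 mm across) on the green aerosol can fixed behind the tray; about 183 mm above the table when up. Pressed straight down.
- spray_cap (a joint): How far the nozzle cap is pressed down, m: 0 up, 0.010 fully down. Sprung: about 2 N starts it, 7 N holds it at the bottom stop; springs back by itself when let go.
- blue_bin_in (a point): Centre of the inner floor (5 mm above the table) of the fixed blue open plastic bin. Inside 150 mm (x) by 190 mm (y), walls 5 mm, rim 45 mm above this floor.
- orange_bin_in (a point): Centre of the inner floor of the fixed orange open bin; same sizes as the blue one.
- spool: Bystander: solder spool standing on end among the relays, black flanges, 56 mm across, 42 mm high, origin under its centre.
- multimeter: Bystander: red multimeter lying flat, 150 x 78 x 36 mm, origin under its centre.
- screwdriver: Bystander: yellow-handled screwdriver, 170 mm long, lying beyond the spray can.
- brush: Bystander: brush, 170 mm long, lying beyond the bins.
- flux_jar: Bystander: amber jar, 60 mm across, 75 mm high, to the left of the relays, origin under its centre.
- wipe_can: Bystander: white can, 68 mm across, 120 mm high, to the right of the bins, origin under its centre.
Things that resemble listed ones, but are neither listed nor needed, are in the scene too. What is shaped like the blue_relay1 but green is not meant.

How it is judged:
By the outcome, as a careful person would: the job done as asked, in the order asked, and still so for the second after the job is handed in, with the robot touching nothing.
Of blue_relay1, blue_relay2, blue_relay3, orange_relay1, orange_relay2 only 3 to 4 are there at a start; the rules pass over those that are not, and their reading is None.
At some moment in a run one of blue_relay1, blue_relay2, blue_relay3, orange_relay1, orange_relay2 may be knocked a few centimetres aside while the robot is not near it.
Once in a run the grip may slacken for a moment while it holds something.
It also fails if it takes over 210 s, if anything falls off the work surface, if the arm or the gripper's body presses on something with over 40 N, if the wrist force passes 120 N, or if a joint passes its speed limit or range.

## Working session

There is one attempt and no reset: what is moved stays moved. The work goes in short steps, Python scripts to look and compute and a tool call to move; the robot and the scene stay as the last step left them, time stands still between calls to the robot, and variables do not carry over. Pictures are saved under pics/ and viewed, about 12 in all and at most 16, crops included, and the job is handed in when it is done.

Besides the shell and the picture viewer there is one more tool, called after "Emit:" as a command line: name --pt "numbers of a row" for each row, then --argument value for the rest. servo_tool: Moves the arm, as the interface text tells. Its arguments: {"type":"object","properties":{"series":{"type":"array","items":{"type":"array","items":{"type":"number"}}},"fingers":{"type":"number"},"force":{"type":"number"}},"required":["series"]}

```bash
mkdir -p pics; cat > h.py <<'E'
import numpy as np, cv2
from scipy.spatial.transform import Rotation as R
from workcell import telemetry, cams, models
def Rm(info):
    r=np.array(info["rotation"]); return r if r.shape==(3,3) else R.from_rotvec(r).as_matrix()
def cloud(info,d):
    v,u=np.mgrid[:480,:640]; P=np.stack([(u-info["cx"])/info["fx"]*d,(v-info["cy"])/info["fy"]*d,d],-1)
    W=P@Rm(info).T+np.array(info["position"]); W[d==0]=np.nan; return W
def st():
    s=telemetry.get_state(); print("t",round(s["t"],2),"pos",np.round(s["eef_pos"],1),"rot",np.round(s["eef_rot"],3),"F",np.round(s["contact_force"],1),"w",round(s["width"],1),"j",np.round(s["joint_positions"],2)); return s
E
python3 - <<'E'
from h import *
st()
for n in ("top","scene"):
    i=cams.camera_info(n); p,d=cams.capture(n); print(n,i)
    cv2.imwrite(f"pics/{n}0.png",p); np.save(n+"0.npy",d)
    W=cloud(i,d)
    if n=="top":
        for q in ["blue_relay1","orange_relay1","tray_floor","cap_top","blue_bin_in","orange_bin_in","spool","flux_jar"]:
            for r in models.pinpoint(n,q)[:6]:
                a,b=np.round(r["location"]).astype(int); print(q,a,b,round(r["confidence"],2),np.round(W[min(a,479),min(b,639)],0))
E
```

```text
t 0.0 pos [183.9 544.5 230.7] rot [-5.09e-01 -3.10e+00  2.00e-03] F [ 0.2  0.  -0.4] w 85.2 j [ 1.11  0.15  1.44  0.    1.55 -0.13]
top {'fx': 574.2301552705277, 'fy': 574.2301552705277, 'cx': 325.4310164619203, 'cy': 236.6390351608903, 'position': array([ 295.7639818 ,  -23.58565079, 1526.28503127]), 'rotation': array([-2.15380218,  2.09804933, -0.17136683])}
blue_relay1 262 238 0.71 [481. 224.  40.]
blue_relay1 323 280 0.71 [327. 108.  38.]
blue_relay1 305 231 0.64 [370. 237.  34.]
orange_relay1 226 240 0.94 [578. 224.  34.]
orange_relay1 226 191 0.93 [576. 355.  30.]
tray_floor 256 318 0.97 [508.  16.   2.]
cap_top 175 310 0.78 [680.  37. 182.]
blue_bin_in 306 438 0.75 [ 383. -302.   10.]
orange_bin_in 220 431 0.96 [ 614. -286.    2.]
orange_bin_in 264 237 0.18 [477. 227.  32.]
spool 258 191 0.67 [488. 347.  41.]
flux_jar 260 237 0.61 [488. 228.  30.]
flux_jar 229 153 0.6 [558. 443.  70.]
flux_jar 161 398 0.52 [ 772. -195.   18.]
scene {'fx': 599.5210285581875, 'fy': 599.5210285581875, 'cx': 319.65250247038693, 'cy': 238.01220226698504, 'position': array([1647.60412824,  226.94171065, 1012.07758738]), 'rotation': array([-1.51996182, -1.88031331,  0.93417791])}
```

```bash
python3 -c "
import cv2
p=cv2.imread('pics/top0.png')[140:380,120:480];cv2.imwrite('pics/c0.png',cv2.resize(p,(800,533),interpolation=cv2.INTER_CUBIC))"
```

```text
(no output)
```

View pics/c0.png

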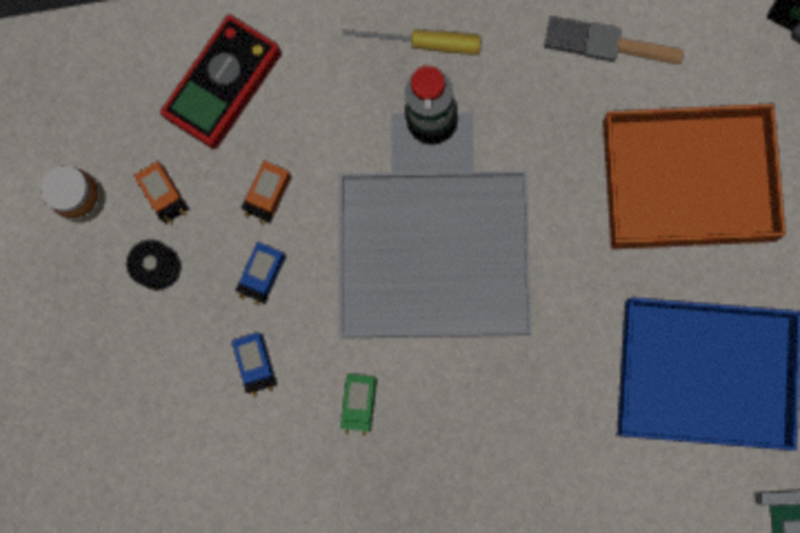

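View pics/scene0.png

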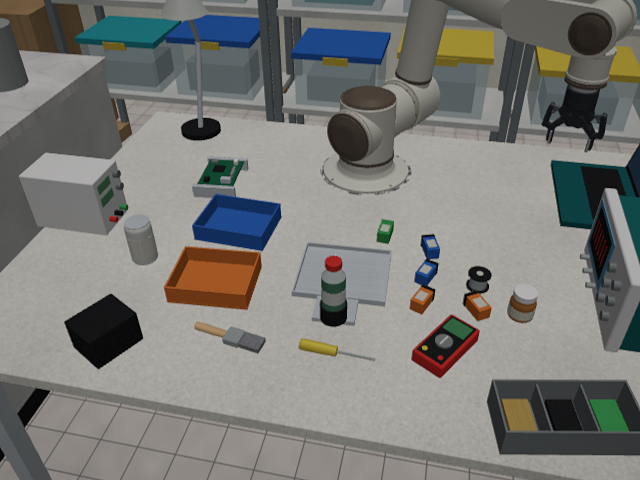

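Four relays are present: orange at crop (160,190) and (267,190), blue at (261,271) and (254,363). The green look-alike is at (359,403), the tray centre near (435,255) and the red cap at (428,82). Next I'll measure the relays, tray and bins.

```bash
cat >> h.py <<'E'
def plane(info,uv,z):
    uv=np.asarray(uv,float).reshape(-1,2); D=np.c_[(uv[:,0]-info["cx"])/info["fx"],(uv[:,1]-info["cy"])/info["fy"],np.ones(len(uv))]@Rm(info).T
    c=np.array(info["position"]); return (c+D*((z-c[2])/D[:,2])[:,None])[:,:2]
HSV={"blue":((100,110,40),(130,255,255)),"orange":((4,130,70),(18,255,255))}
def relays(info,p,d=None,zt=34,amin=60,amax=1e9):
    """housing blobs: centre/axis of the whole relay from colour + dark base"""
    h=cv2.cvtColor(p,cv2.COLOR_BGR2HSV); out=[]
    for c,(lo,hi) in HSV.items():
        m=cv2.inRange(h,lo,hi)
        for k in cv2.findContours(m,cv2.RETR_EXTERNAL,cv2.CHAIN_APPROX_NONE)[0]:
            if not amin<cv2.contourArea(k)<amax: continue
            w=plane(info,k[:,0,:],zt).astype(np.float32); (x,y),(a,b),an=cv2.minAreaRect(w)
            out.append((c,x,y,a,b,an,k[:,0,:].mean(0)))
    return out
E
python3 - <<'E'
from h import *
i=cams.camera_info("top"); p=cv2.imread("pics/top0.png"); d=np.load("top0.npy")
for r in relays(i,p): print(r[0],np.round(r[1:6],1),np.round(r[6]))
# direction via housing centroid vs dark base: height mask rect
W=cloud(i,cv2.medianBlur(d,5))
m=((W[...,2]>17)&(W[...,2]<60)).astype(np.uint8)
for k in cv2.findContours(m,cv2.RETR_EXTERNAL,cv2.CHAIN_APPROX_NONE)[0]:
    if cv2.contourArea(k)>100:
        w=plane(i,k[:,0,:],34).astype(np.float32); r=cv2.minAreaRect(w); print("H",np.round(r[0]),np.round(r[1]),round(r[2]))
t=[(a/2.2222+120,b/2.2222+140) for a,b in [(342,173),(525,173),(529,337),(341,338)]]
print("tray",plane(i,t,16).round(), plane(i,t,16).mean(0))
for n,z,t in [("or",50,[(606,112),(773,104),(783,238),(612,247)]),("bl",50,[(627,298),(812,308),(797,448),(618,436)])]:
    t=[(a/2.2222+120,b/2.2222+140) for a,b in t]; w=plane(i,t,z); print(n,w.round(),w.mean(0))
h=cv2.cvtColor(p,cv2.COLOR_BGR2HSV); m=cv2.inRange(h,(0,150,80),(4,255,255))|cv2.inRange(h,(172,150,80),(180,255,255)); m[:,:290]=0;m[:,330:]=0; m[:150]=0
v,u=np.nonzero(m); print("cap",len(u),plane(i,[((u.min()+u.max())/2,(v.min()+v.max())/2)],183), u.min(),u.max(),v.min(),v.max(),np.nanmedian(W[m>0],0))
print(cams.camera_info("wrist"))
print(R.from_rotvec(telemetry.get_state()["eef_rot"]).as_matrix().round(3))
E
```

```text
blue [380.  231.9  53.6  34.1  18.2] [233. 301.]
blue [ 377.1 -301.   204.7  159.8   86.8] [440. 308.]
blue [485.3 226.1  36.   54.3  68.6] [237. 261.]
blue [479.1 665.7  67.   77.1  89.8] [ 68. 255.]
orange [584.7 225.2  33.1  52.9  68.5] [240. 223.]
orange [581.4 356.6  52.7  33.3  33.8] [190. 224.]
orange [ 611.1 -282.7  165.6  204.9    4.2] [432. 219.]
H [47. 73.] [ 17. 105.] 60
H [ 63. 717.] [117.  98.] 62
H [ 159. -428.] [181. 134.] 5
H [332. 106.] [35. 65.] 85
H [376. 230.] [65. 36.] 19
H [ 378. -302.] [206. 161.] 86
H [ 421. -647.] [132.  37.] 1
H [482. 228.] [36. 65.] 68
H [489. 359.] [54. 53.] 4
H [564. 446.] [46. 60.] 59
H [580. 226.] [36. 66.] 67
H [576. 353.] [68. 35.] 33
H [472. 624.] [ 40. 360.] 89
H [ 612. -283.] [166. 206.] 4
H [668.  31.] [52. 66.] 9
H [771.  18.] [82. 23.] 88
H [ 775. -188.] [152.  35.] 84
H [714. 288.] [ 83. 151.] 59
H [ 797. -420.] [102.  38.] 54
H [873. 524.] [143. 275.] 12
tray [[606. 137.]
 [612. -84.]
 [414. -92.]
 [407. 130.]] [509.72429706  22.8306155 ]
or [[ 681. -177.]
 [ 696. -376.]
 [ 535. -385.]
 [ 519. -186.]] [ 607.57882264 -280.9639014 ]
bl [[ 460. -203.]
 [ 453. -417.]
 [ 294. -397.]
 [ 302. -194.]] [ 377.04436805 -302.72954894]
cap 172 [[674.91551105  31.56046744]] 305 319 170 184 [675.24076571  31.68424085 182.01264568]
{'fx': 427.8382138106845, 'fy': 427.8382138106845, 'cx': 323.80908602794915, 'cy': 237.36034534627285, 'position': array([121.16498558, 565.54654735, 374.20100144]), 'rotation': array([2.36680478, 1.69888655, 0.22796818])}
[[-0.947  0.32  -0.   ]
 [ 0.32   0.947 -0.   ]
 [ 0.    -0.    -1.   ]]
```

```bash
cat >> h.py <<'E'
def go(x,y,z,yaw):
    s=telemetry.get_state(); M=R.from_rotvec(s["eef_rot"]).as_matrix(); d=(np.array([x,y,z])-s["eef_pos"])@M/10
    cur=np.degrees(np.arctan2(M[1,0],M[0,0])); t=-((yaw-cur+90)%180-90)
    a=np.radians(-t); c,sn=np.cos(-a),np.sin(-a)
    print("t",round(s["t"],2),"pos",np.round(s["eef_pos"],1),"tilt",np.round(M[2],3),"w",round(s["width"],1),"| shift cm",np.round(d,2),"turn deg",round(t,1),"| if turned first, shift",np.round([d[0]*c+d[1]*sn,-d[0]*sn+d[1]*c,d[2]],2),"j6",round(s["joint_positions"][5],2))
    return d,t
def look(amax=900):
    i=cams.camera_info("top"); p,d=cams.capture("top"); W=cloud(i,cv2.medianBlur(d,5)); m=((W[...,2]>17)&(W[...,2]<60)).astype(np.uint8)
    hb=[]
    for k in cv2.findContours(m,cv2.RETR_EXTERNAL,cv2.CHAIN_APPROX_NONE)[0]:
        if cv2.contourArea(k)>100: hb.append(cv2.minAreaRect(plane(i,k[:,0,:],34).astype(np.float32)))
    for c,x,y,a,b,an,q in relays(i,p,amax=amax):
        if y>500: continue
        ang=((an if a>b else an+90)+90)%180-90
        hh=[r for r in hb if np.hypot(r[0][0]-x,r[0][1]-y)<30]
        print(c,"housing",round(x),round(y),"size",round(a),round(b),"axis",round(ang),"whole",[(np.round(r[0]),np.round(r[1])) for r in hh])
    return p
E
python3 -c "
from h import *
look(); go(576,353,120,33)"
```

```text
blue housing 380 232 size 54 35 axis 19 whole [(array([376., 230.]), array([66., 36.]))]
blue housing 485 226 size 36 54 axis -22 whole [(array([482., 228.]), array([36., 65.]))]
orange housing 585 225 size 33 53 axis -22 whole [(array([579., 226.]), array([37., 66.]))]
orange housing 581 357 size 53 33 axis 34 whole [(array([576., 352.]), array([69., 36.]))]
t 0.55 pos [184.  544.7 231.2] tilt [ 0. -0. -1.] w 85.5 | shift cm [-43.27  -5.61  11.12] turn deg -51.7 | if turned first, shift [-22.43 -37.42  11.12] j6 -0.13
```

Emit:
servo_tool --pt "0 0 0 -8.59" --pt "0 0 0 -8.59" --pt "0 0 0 -8.59" --pt "0 0 0 -8.59" --pt "0 0 0 -8.59" --pt "0 0 0 -8.59" --pt "-2.4 -4.1 1 0" --pt "-2.4 -4.1 1 0" --pt "-2.4 -4.1 1 0" --pt "-2.4 -4.1 1 0" --pt "-2.4 -4.1 1 0" --pt "-2.4 -4.1 1 0" --fingers -0.5

```text
t: 1.75
eef_pos: [443.7, 419.1, 171.5]
eef_rot: [-0.922, 3.0, 0.006]
contact_force: [0.6, 1.4, 0.3]
width: 64.0
```

```bash
python3 -c "
from h import *
go(576,353,110,33.5)"
```

```text
t 1.75 pos [443.7 419.1 171.5] tilt [-0.004  0.003 -1.   ] w 64.0 | shift cm [ -7.21 -12.92   6.14] turn deg 0.7 | if turned first, shift [ -7.36 -12.83   6.14] j6 -1.54
```

Emit:
servo_tool --pt "-1.8 -3.2 1.5 0.7" --pt "-1.8 -3.2 1.5 0" --pt "-1.8 -3.2 1.5 0" --pt "-1.8 -3.2 1.5 0" --pt "0 0 0 0"

```text
t: 2.25
eef_pos: [584.2, 344.9, 107.0]
eef_rot: [-0.896, 3.009, 0.005]
contact_force: [-1.3, 0.1, 0.1]
width: 64.3
```

```bash
python3 -c "
from h import *
go(576,353,110,33.5)
i=cams.camera_info('wrist'); p,d=cams.capture('wrist'); cv2.imwrite('pics/w1.png',p)
W=cloud(i,cv2.medianBlur(d,5)); print(i['position'])
for r in relays(i,p,amin=400): print(r[0],np.round(r[1:6],1),np.round(r[6]))
m=((W[...,2]>20)&(W[...,2]<45)).astype(np.uint8)
for k in cv2.findContours(m,cv2.RETR_EXTERNAL,cv2.CHAIN_APPROX_NONE)[0]:
    if cv2.contourArea(k)>800:
        w=plane(i,k[:,0,:],34).astype(np.float32); r=cv2.minAreaRect(w); print('H',np.round(r[0]),np.round(r[1]),round(r[2]))
"
```

```text
t 2.25 pos [584.2 344.9 107. ] tilt [-0.003  0.002 -1.   ] w 64.3 | shift cm [ 0.25  1.13 -0.3 ] turn deg -0.4 | if turned first, shift [ 0.24  1.13 -0.3 ] j6 -1.73
[528.57682654 306.9558282  249.71543436]
blue [515.4 240.7   9.1  23.1  33.2] [216.   6.]
orange [555.5 448.4  26.5  53.6  44.9] [512. 307.]
orange [582.4 356.9  53.3  33.2  33.8] [346. 258.]
orange [585.1 228.8  37.6  59.2  67.9] [127. 129.]
H [669. 344.] [63. 26.] 19
H [553. 437.] [22. 56.] 42
H [700. 271.] [ 34. 150.] 59
H [576. 352.] [70. 34.] 34
H [579. 230.] [36. 71.] 68
H [488. 358.] [58. 59.] 33
```

View pics/w1.png

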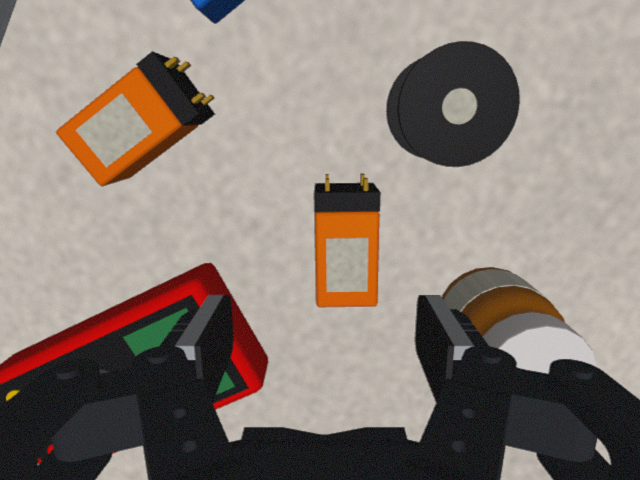

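The wrist view shows the orange relay at (347,245), aligned with the jaws, and agrees with the top camera. I'll descend now.

Emit:
servo_tool --pt "0.2 1.15 0 -0.4" --pt "0 0 3.4 0" --pt "0 0 3.4 0" --pt "0 0 3.2 0" --pt "0 0 0 0"

```text
t: 2.8
eef_pos: [570.5, 362.0, 10.0]
eef_rot: [-0.914, 2.997, 0.01]
contact_force: [-0.5, 0.5, 0.0]
width: 64.1
```

```bash
python3 -c "
from h import *
go(576,353,5,34)"
```

```text
t 2.8 pos [570.5 362.   10. ] tilt [-0.01   0.003 -1.   ] w 64.1 | shift cm [ 0.05 -1.06  0.5 ] turn deg -0.1 | if turned first, shift [ 0.05 -1.06  0.5 ] j6 -1.72
```

Emit:
servo_tool --pt "0.05 -1.0 0.2 0" --pt "0 0 0 0" --pt "0 0 0.2 0"

```text
t: 3.1
eef_pos: [576.1, 355.7, 11.4]
eef_rot: [-0.917, 2.99, 0.011]
contact_force: [-0.2, 1.1, -0.1]
width: 64.0
```

```bash
python3 -c "
from h import *
go(576,353,5,34)"
```

```text
t 3.1 pos [576.1 355.7  11.4] tilt [-0.015  0.003 -1.   ] w 64.0 | shift cm [ 0.17 -0.22  0.64] turn deg 0.1 | if turned first, shift [ 0.17 -0.22  0.64] j6 -1.73
```

Emit:
servo_tool --pt "0.1 -0.2 0.8 0" --pt "0 0 0.2 0"

```text
t: 3.3
eef_pos: [577.4, 353.8, 3.0]
eef_rot: [-0.916, 2.987, 0.012]
contact_force: [-0.2, -0.0, 0.2]
width: 64.2
```

Emit:
servo_tool --pt "0 0 0 0" --pt "0 0 0 0" --pt "0 0 0 0" --pt "0 0 0 0" --pt "0 0 0 0" --fingers 1 --force 60

```text
t: 3.8
eef_pos: [577.6, 353.8, 3.4]
eef_rot: [-0.916, 2.987, 0.012]
contact_force: [-0.5, -0.4, 0.0]
width: 33.0
```

```bash
python3 -c "
from h import *
go(553.5,66.5,100,2)"
```

```text
t 3.8 pos [577.6 353.8   3.4] tilt [-0.019  0.002 -1.   ] w 33.0 | shift cm [ 17.91 -22.42 -10.06] turn deg 32.1 | if turned first, shift [  3.27 -28.51 -10.06] j6 -1.73
```

Emit:
servo_tool --pt "0 0 -3.5 0" --pt "0 0 -3.5 0" --pt "0 0 -3.0 8" --pt "0 0 0 8" --pt "0 0 0 8" --pt "0 0 0 8" --pt "0.5 -4 0 0" --pt "0.5 -4 0 0" --pt "0.5 -4 0 0" --pt "0.5 -4 0 0" --pt "0.5 -4 0 0" --pt "0.3 -3 0 0"

```text
t: 5.0
eef_pos: [548.5, 118.0, 102.3]
eef_rot: [-0.026, 3.129, 0.019]
contact_force: [0.9, -0.5, -0.3]
width: 33.2
```

```bash
python3 -c "
from h import *
go(553.5,66.5,40,2)"
```

```text
t 5.0 pos [548.5 118.  102.3] tilt [-0.012  0.012 -1.   ] w 33.2 | shift cm [-0.34 -5.23  6.17] turn deg -1.1 | if turned first, shift [-0.24 -5.24  6.17] j6 -1.52
```

Emit:
servo_tool --pt "-0.2 -2.2 1.5 -1" --pt "-0.1 -1.5 2 0" --pt "0 -0.5 2 0" --pt "0 0 1 0" --pt "0 0 0 0" --pt "0 0 0 0"

```text
t: 5.6
eef_pos: [553.4, 71.4, 36.4]
eef_rot: [-0.047, 3.127, 0.018]
contact_force: [0.6, 0.3, -1.3]
width: 33.5
```

```bash
python3 -c "
from h import *
go(553.5,66.5,9,2)"
```

```text
t 5.6 pos [553.4  71.4  36.4] tilt [-0.015  0.011 -1.   ] w 33.5 | shift cm [ 0.04 -0.52  2.73] turn deg -0.3 | if turned first, shift [ 0.05 -0.52  2.73] j6 -1.62
```

Emit:
servo_tool --pt "0 -0.5 1.0 0" --pt "0 0 1.0 0" --pt "0 0 0.8 0" --pt "0 0 0.2 0"

```text
t: 6.0
eef_pos: [555.3, 67.5, 7.3]
eef_rot: [-0.05, 3.123, 0.017]
contact_force: [-22.5, -2.9, 49.1]
width: 33.3
```

Emit:
servo_tool --pt "0 0 0 0" --pt "0 0 0.1 0"

```text
t: 6.2
eef_pos: [555.4, 67.5, 7.3]
eef_rot: [-0.051, 3.123, 0.016]
contact_force: [-15.3, -1.8, 32.5]
width: 33.0
```

Emit:
servo_tool --pt "0 0 -0.1 0" --pt "0 0 0 0" --pt "0 0 0 0" --pt "0 0 -1 0" --pt "0 0 -3.5 0" --pt "0 0 -4 0" --pt "0 0 -1.5 0" --fingers -0.5

```text
t: 6.9
eef_pos: [552.1, 66.8, 110.2]
eef_rot: [-0.051, 3.128, 0.017]
contact_force: [0.5, -1.0, -0.2]
width: 63.6
```

```bash
python3 -c "
from h import *
look(); go(579,227,100,-22)"
```

```text
blue housing 380 232 size 54 34 axis 17 whole [(array([372., 228.]), array([74., 39.]))]
blue housing 486 228 size 33 54 axis -20 whole [(array([482., 234.]), array([39., 68.]))]
orange housing 585 225 size 34 53 axis -22 whole [(array([580., 230.]), array([43., 69.]))]
t 6.95 pos [552.6  66.8 111.5] tilt [-0.015  0.01  -1.   ] w 63.9 | shift cm [-3.15 15.91  1.36] turn deg 23.9 | if turned first, shift [ 3.56 15.82  1.36] j6 -1.63
```

Emit:
servo_tool --pt "0 0 0 8" --pt "0 0 0 8" --pt "0 0 0 8" --pt "0.8 3.7 0.3 0" --pt "0.8 3.7 0.3 0" --pt "0.8 3.7 0.3 0" --pt "0.5 2 0.2 0" --pt "0.2 1 0.2 0" --pt "0 0 0 0" --pt "0 0 0 0"

```text
t: 7.95
eef_pos: [580.6, 212.4, 103.8]
eef_rot: [0.63, 3.061, 0.021]
contact_force: [0.3, 0.4, 0.2]
width: 64.3
```

```bash
python3 -c "
from h import *
go(578,228,5,-22)"
```

```text
t 7.95 pos [580.6 212.4 103.8] tilt [-0.013  0.017 -1.   ] w 64.3 | shift cm [0.98 1.16 9.89] turn deg -1.3 | if turned first, shift [0.96 1.18 9.89] j6 -0.94
```

Emit:
servo_tool --pt "0.5 0.6 0 -1.3" --pt "0.4 0.5 2 0" --pt "0 0 3 0" --pt "0 0 2.5 0" --pt "0 0 1.2 0" --pt "0 0 0.5 0" --pt "0 0 0 0"

```text
t: 8.65
eef_pos: [579.2, 223.8, 12.4]
eef_rot: [0.593, 3.065, 0.023]
contact_force: [-0.3, 0.1, 0.2]
width: 63.7
```

```bash
python3 -c "
from h import *
go(578,228,4,-22)"
```

```text
t 8.65 pos [579.2 223.8  12.4] tilt [-0.017  0.018 -1.   ] w 63.7 | shift cm [0.28 0.33 0.84] turn deg 0.1 | if turned first, shift [0.29 0.33 0.84] j6 -0.95
```

Emit:
servo_tool --pt "0.3 0.35 0.8 0" --pt "0 0 0.2 0"

```text
t: 8.85
eef_pos: [578.9, 228.5, 3.9]
eef_rot: [0.593, 3.062, 0.025]
contact_force: [-1.0, -0.1, 1.3]
width: 64.3
```

Emit:
servo_tool --pt "0 0 0 0" --pt "0 0 0 0" --pt "0 0 0 0" --pt "0 0 0 0" --pt "0 0 -3 0" --pt "0 0 -4 0" --pt "0 0 -3 0" --pt "0 0 0 0" --fingers 1

```text
t: 9.65
eef_pos: [575.9, 227.5, 107.8]
eef_rot: [0.592, 3.063, 0.024]
contact_force: [0.5, -0.2, -0.7]
width: 33.1
```

```bash
python3 -c "
from h import *
go(463.5,63.5,100,2)"
```

```text
t 9.65 pos [575.9 227.5 107.8] tilt [-0.019  0.019 -1.   ] w 33.1 | shift cm [  4.33 -19.42   0.32] turn deg -23.9 | if turned first, shift [ 11.82 -16.     0.32] j6 -0.94
```

Emit:
servo_tool --pt "0 0 0 -8" --pt "0 0 0 -8" --pt "0 0 0 -8" --pt "2.4 -3.2 0 0" --pt "2.4 -3.2 0 0" --pt "2.4 -3.2 0 0" --pt "2.0 -2.7 0 0" --pt "1.5 -2 0 0" --pt "0.7 -1 0.5 0" --pt "0 0 2 0" --pt "0 0 1 0" --pt "0 0 0 0"

```text
t: 10.85
eef_pos: [465.2, 64.1, 60.2]
eef_rot: [-0.086, 3.12, 0.016]
contact_force: [-0.3, 0.1, -0.5]
width: 33.3
```

```bash
python3 -c "
from h import *
go(463.5,63.5,9,2)"
```

```text
t 10.85 pos [465.2  64.1  60.2] tilt [-0.021  0.01  -1.   ] w 33.3 | shift cm [ 0.28 -0.1   5.12] turn deg 1.2 | if turned first, shift [ 0.27 -0.1   5.12] j6 -1.67
```

Emit:
servo_tool --pt "0.2 -0.1 1.8 1.2" --pt "0 0 1.6 0" --pt "0 0 0.8 0" --pt "0 0 0.3 0" --pt "0 0 0 0" --pt "0 0 0 0"

```text
t: 11.45
eef_pos: [466.4, 65.3, 15.3]
eef_rot: [-0.057, 3.119, 0.017]
contact_force: [-0.4, -0.3, -1.7]
width: 33.1
```

Emit:
servo_tool --pt "0.2 -0.1 0.4 0" --pt "0 0 0.2 0" --pt "0 0 0 0"

```text
t: 11.75
eef_pos: [465.2, 64.3, 10.1]
eef_rot: [-0.057, 3.117, 0.017]
contact_force: [-0.4, 0.4, -1.8]
width: 33.2
```

Emit:
servo_tool --pt "0 0 0.2 0"

```text
t: 11.85
eef_pos: [465.6, 64.2, 8.7]
eef_rot: [-0.057, 3.116, 0.017]
contact_force: [-28.6, -1.0, 70.4]
width: 33.2
```

Emit:
servo_tool --pt "0 0 0 0" --pt "0 0 0 0" --pt "0 0 0 0" --pt "0 0 -1 0" --pt "0 0 -3.5 0" --pt "0 0 -4 0" --pt "0 0 -1 0" --pt "0 0 0 0" --fingers -0.5

```text
t: 12.65
eef_pos: [462.8, 63.0, 109.2]
eef_rot: [-0.057, 3.116, 0.017]
contact_force: [0.1, 0.0, -0.5]
width: 64.1
```

```bash
python3 -c "
from h import *
look(); go(478,230,100,-21)"
```

```text
blue housing 380 232 size 54 34 axis 17 whole [(array([375., 227.]), array([68., 41.]))]
blue housing 485 226 size 37 54 axis -21 whole [(array([482., 225.]), array([42., 68.]))]
t 12.7 pos [462.8  63.1 108.6] tilt [-0.025  0.01  -1.   ] w 64.1 | shift cm [-2.11 16.62  1.08] turn deg 23.1 | if turned first, shift [ 4.57 16.11  1.08] j6 -1.65
```

Emit:
servo_tool --pt "0 0 0 8" --pt "0 0 0 8" --pt "0 0 0 7.5" --pt "1.1 3.7 0.3 0" --pt "1.1 3.7 0.3 0" --pt "1.0 3.7 0.3 0" --pt "0.8 3 0.2 0" --pt "0.4 1.5 0 0" --pt "0.2 0.7 0 0" --pt "0 0 0 0" --pt "0 0 0 0"

```text
t: 13.8
eef_pos: [477.8, 235.5, 86.1]
eef_rot: [0.614, 3.075, 0.014]
contact_force: [0.0, -0.3, -0.2]
width: 63.7
```

```bash
python3 -c "
from h import *
go(478,229,4,-21.5)"
```

```text
t 13.8 pos [477.8 235.5  86.1] tilt [-0.004  0.01  -1.   ] w 63.7 | shift cm [-0.23 -0.67  8.21] turn deg -1.1 | if turned first, shift [-0.22 -0.68  8.21] j6 -0.87
```

Emit:
servo_tool --pt "-0.2 -0.6 1 -1.1" --pt "0 0 2 0" --pt "0 0 2.2 0" --pt "0 0 1.2 0" --pt "0 0 0.5 0" --pt "0 0 0 0"

```text
t: 14.4
eef_pos: [478.5, 224.4, 15.4]
eef_rot: [0.591, 3.078, 0.013]
contact_force: [0.5, 0.1, 0.5]
width: 63.8
```

```bash
python3 -c "
from h import *
go(478,229,4,-21.5)"
```

```text
t 14.4 pos [478.5 224.4  15.4] tilt [-0.006  0.01  -1.   ] w 63.8 | shift cm [0.22 0.4  1.14] turn deg -0.2 | if turned first, shift [0.22 0.4  1.14] j6 -0.9
```

Emit:
servo_tool --pt "0.2 0.4 0.7 0" --pt "0 0 0.3 0" --pt "0 0 0.1 0"

```text
t: 14.7
eef_pos: [479.2, 229.5, 5.4]
eef_rot: [0.591, 3.076, 0.015]
contact_force: [0.1, 1.0, -0.4]
width: 64.3
```

Emit:
servo_tool --pt "0 0 0 0" --pt "0 0 0 0" --pt "0 0 0 0" --pt "0 0 0 0" --pt "0 0 -3 0" --pt "0 0 -4 0" --pt "0 0 -3 0" --pt "0 0 0 0" --fingers 1

```text
t: 15.5
eef_pos: [477.4, 228.7, 108.9]
eef_rot: [0.59, 3.077, 0.014]
contact_force: [1.2, 0.1, -1.8]
width: 32.8
```

```bash
python3 -c "
from h import *
go(556.5,-17.5,100,2)"
```

```text
t 15.5 pos [477.4 228.7 108.9] tilt [-0.006  0.01  -1.   ] w 32.8 | shift cm [-16.45 -19.95   0.79] turn deg -23.7 | if turned first, shift [ -7.03 -24.88   0.79] j6 -0.89
```

Emit:
servo_tool --pt "0 0 0 -8" --pt "0 0 0 -8" --pt "0 0 0 -8" --pt "-1.1 -4 0 0" --pt "-1.1 -4 0 0" --pt "-1.1 -4 0 0" --pt "-1.1 -4 0 0" --pt "-1.1 -3.8 0 0" --pt "-0.8 -2.5 0 0" --pt "-0.3 -1.3 0 0" --pt "0 -0.4 0 0" --pt "0 0 0 0"

```text
t: 16.7
eef_pos: [556.6, -14.8, 100.4]
eef_rot: [-0.095, 3.136, 0.013]
contact_force: [0.5, -0.5, -0.8]
width: 33.2
```

```bash
python3 -c "
from h import *
go(556.5,-17.5,12,2)"
```

```text
t 16.7 pos [556.6 -14.8 100.4] tilt [-0.004  0.008 -1.   ] w 33.2 | shift cm [ 0.06 -0.35  8.84] turn deg 1.5 | if turned first, shift [ 0.05 -0.35  8.84] j6 -1.8
```

Emit:
servo_tool --pt "0 -0.3 2 1.5" --pt "0 0 3 0" --pt "0 0 1.8 0" --pt "0 0 0.8 0" --pt "0 0 0.3 0" --pt "0 0 0 0" --pt "0 0 0 0"

```text
t: 17.4
eef_pos: [556.4, -10.0, 20.8]
eef_rot: [-0.062, 3.134, 0.015]
contact_force: [-0.2, -0.7, -0.1]
width: 32.8
```

```bash
python3 -c "
from h import *
go(556.5,-17.5,11,2)"
```

```text
t 17.4 pos [556.4 -10.   20.8] tilt [-0.007  0.009 -1.   ] w 32.8 | shift cm [ 0.02 -0.76  0.98] turn deg 0.3 | if turned first, shift [ 0.02 -0.76  0.98] j6 -1.78
```

Emit:
servo_tool --pt "0 -0.8 0.4 0" --pt "0 0 0.2 0" --pt "0 0 0.1 0" --pt "0 0 0 0"

```text
t: 17.8
eef_pos: [557.8, -19.0, 15.2]
eef_rot: [-0.062, 3.131, 0.014]
contact_force: [0.6, 0.6, -0.4]
width: 32.9
```

Emit:
servo_tool --pt "0 0 0.35 0" --pt "0 0 0 0"

```text
t: 18.0
eef_pos: [557.9, -19.0, 11.5]
eef_rot: [-0.062, 3.131, 0.014]
contact_force: [-0.3, 0.6, -1.5]
width: 33.0
```

Emit:
servo_tool --pt "0 0 0 0" --pt "0 0 0 0" --pt "0 0 0 0" --pt "0 0 -1 0" --pt "0 0 -3.5 0" --pt "0 0 -4 0" --pt "0 0 -1 0" --pt "0 0 0 0" --fingers -0.5

```text
t: 18.8
eef_pos: [556.7, -19.7, 112.2]
eef_rot: [-0.062, 3.131, 0.014]
contact_force: [-0.3, 0.4, -0.2]
width: 64.0
```

```bash
python3 -c "
from h import *
look(); go(373,229,100,18)"
```

```text
blue housing 380 232 size 54 35 axis 19 whole [(array([376., 230.]), array([66., 35.]))]
t 18.85 pos [556.6 -19.7 111.6] tilt [-0.01   0.009 -1.   ] w 63.9 | shift cm [17.37 25.56  1.21] turn deg -15.7 | if turned first, shift [ 9.79 29.32  1.21] j6 -1.79
```

Emit:
servo_tool --pt "0 0 0 -8" --pt "0 0 0 -8" --pt "1.4 4.2 0 0" --pt "1.4 4.2 0 0" --pt "1.4 4.2 0 0" --pt "1.4 4.2 0 0" --pt "1.4 4.2 0 0" --pt "1.4 4.2 0 0" --pt "0.8 2.4 0 0" --pt "0.3 1 0 0" --pt "0 0 0 0" --pt "0 0 0 0"

```text
t: 20.05
eef_pos: [361.8, 225.9, 99.9]
eef_rot: [0.516, -3.093, -0.013]
contact_force: [0.9, 1.3, -0.3]
width: 64.0
```

```bash
python3 -c "
from h import *
go(374,229,15,18.5)"
```

```text
t 20.05 pos [361.8 225.9  99.9] tilt [ 0.005  0.009 -1.   ] w 64.0 | shift cm [-1.29 -0.18  8.48] turn deg 0.4 | if turned first, shift [-1.29 -0.17  8.48] j6 -1.53
```

Emit:
servo_tool --pt "-0.9 -0.1 0.5 0.4" --pt "-0.3 0 2.5 0" --pt "0 0 2.5 0" --pt "0 0 1.5 0" --pt "0 0 0.5 0" --pt "0 0 0 0" --pt "0 0 0 0"

```text
t: 20.75
eef_pos: [380.6, 225.1, 20.4]
eef_rot: [0.488, -3.098, -0.011]
contact_force: [0.1, 0.0, 0.1]
width: 64.4
```

```bash
python3 -c "
from h import *
go(374,229,5,18.5)"
```

```text
t 20.75 pos [380.6 225.1  20.4] tilt [ 0.004  0.008 -1.   ] w 64.4 | shift cm [0.5  0.56 1.55] turn deg -0.6 | if turned first, shift [0.5  0.57 1.55] j6 -1.53
```

Emit:
servo_tool --pt "0.5 0.55 0.6 -0.6" --pt "0 0 0.6 0" --pt "0 0 0.2 0" --pt "0 0 0 0"

```text
t: 21.15
eef_pos: [374.7, 229.5, 7.0]
eef_rot: [0.506, -3.098, -0.012]
contact_force: [-0.4, 0.5, -0.8]
width: 64.7
```

```bash
python3 -c "
from h import *
go(374,229,5,18.5)"
```

```text
t 21.15 pos [374.7 229.5   7. ] tilt [ 0.001  0.008 -1.   ] w 64.7 | shift cm [ 0.08 -0.03  0.2 ] turn deg 0.1 | if turned first, shift [ 0.08 -0.03  0.2 ] j6 -1.53
```

Emit:
servo_tool --pt "0 0 0 0" --pt "0 0 0 0" --pt "0 0 0 0" --pt "0 0 0 0" --pt "0 0 -3 0" --pt "0 0 -4 0" --pt "0 0 -3 0" --pt "0 0 0 8" --pt "0 0 0 8" --pt "0 0 0 0" --fingers 1

```text
t: 22.15
eef_pos: [374.9, 228.6, 111.7]
eef_rot: [0.057, -3.138, -0.012]
contact_force: [-0.1, 0.5, -0.9]
width: 32.9
```

```bash
python3 -c "
from h import *
go(466.5,-19,100,2)"
```

```text
t 22.15 pos [374.9 228.6 111.7] tilt [ 0.003  0.008 -1.   ] w 32.9 | shift cm [ -8.25 -25.09   0.96] turn deg 0.1 | if turned first, shift [ -8.3  -25.07   0.96] j6 -1.24
```

Emit:
servo_tool --pt "-1.4 -4.3 0 0" --pt "-1.4 -4.3 0 0" --pt "-1.4 -4.3 0 0" --pt "-1.4 -4.3 0 0" --pt "-1.4 -4.0 0 0" --pt "-0.8 -2.4 0 0" --pt "-0.3 -1 0 0" --pt "0 0 0 0" --pt "0 0 0 0"

```text
t: 23.05
eef_pos: [469.1, -20.5, 107.3]
eef_rot: [0.123, -3.133, -0.014]
contact_force: [-0.1, 1.0, -0.6]
width: 33.1
```

```bash
python3 -c "
from h import *
go(466.5,-19,20,2)"
```

```text
t 23.05 pos [469.1 -20.5 107.3] tilt [ 0.006  0.009 -1.   ] w 33.1 | shift cm [0.2  0.09 8.73] turn deg 2.5 | if turned first, shift [0.2  0.08 8.73] j6 -1.86
```

Emit:
servo_tool --pt "0.2 0.1 2 2.5" --pt "0 0 3 0" --pt "0 0 1.8 0" --pt "0 0 0.8 0" --pt "0 0 0.3 0" --pt "0 0 0 0" --pt "0 0 0 0"

```text
t: 23.75
eef_pos: [465.8, -12.2, 27.9]
eef_rot: [0.073, -3.138, -0.015]
contact_force: [-0.6, -0.1, -0.6]
width: 33.4
```

```bash
python3 -c "
from h import *
go(466.5,-19,13,2)"
```

```text
t 23.75 pos [465.8 -12.2  27.9] tilt [ 0.003  0.01  -1.   ] w 33.4 | shift cm [-0.04 -0.7   1.49] turn deg 0.7 | if turned first, shift [-0.05 -0.7   1.49] j6 -1.82
```

Emit:
servo_tool --pt "0 -0.7 0.6 0.7" --pt "0 0 0.4 0" --pt "0 0 0.2 0" --pt "0 0 0 0"

```text
t: 24.15
eef_pos: [467.1, -20.1, 16.5]
eef_rot: [0.052, -3.141, -0.014]
contact_force: [0.5, -0.1, -0.2]
width: 32.9
```

Emit:
servo_tool --pt "0 0 0.35 0" --pt "0 0 0 0"

```text
t: 24.35
eef_pos: [467.1, -20.1, 12.8]
eef_rot: [0.052, -3.141, -0.014]
contact_force: [-0.2, 0.2, -1.0]
width: 33.0
```

Emit:
servo_tool --pt "0 0 0 0" --pt "0 0 0 0" --pt "0 0 0 0" --pt "0 0 -1 0" --pt "0 0 -3.5 0" --pt "0 0 -4 0" --pt "0 0 -4 0" --pt "0 0 -4 0" --pt "0 0 -4 0" --pt "0 0 -2 0" --pt "0 0 0 0" --fingers -0.5

```text
t: 25.45
eef_pos: [465.4, -21.6, 252.8]
eef_rot: [-0.052, 3.139, 0.013]
contact_force: [0.7, -0.6, -0.7]
width: 64.0
```

```bash
python3 -c "
from h import *
p=look(); cv2.imwrite('pics/t2.png',cv2.resize(p[140:380,120:480],(800,533)))
p,_=cams.capture('scene'); cv2.imwrite('pics/s2.png',cv2.resize(p[200:360,240:480],(800,533)))
go(675,31.5,210,2)"
```

```text
blue housing 455 -20 size 18 31 axis -89 whole [(array([450., -17.]), array([39., 30.]))]
t 25.55 pos [464.8 -21.5 249.9] tilt [ 0.001  0.009 -1.   ] w 63.9 | shift cm [-21.19   4.56   4.01] turn deg -0.1 | if turned first, shift [-21.19   4.52   4.01] j6 -1.82
```

View pics/s2.png

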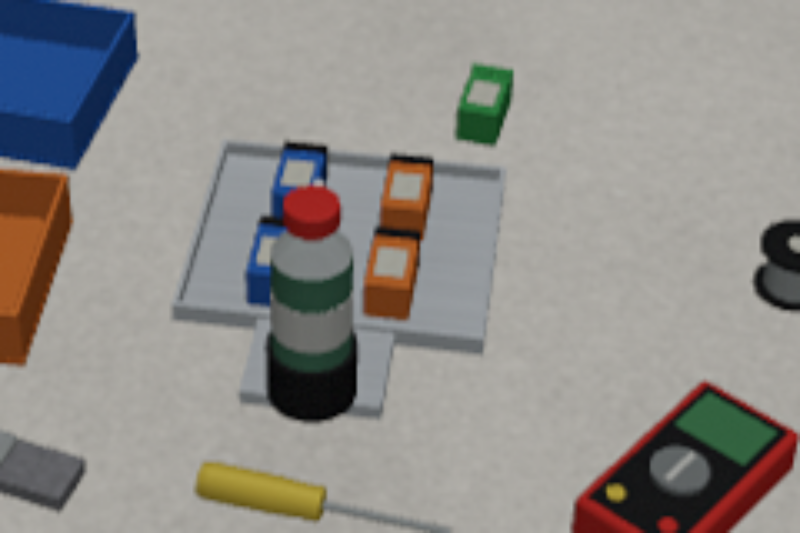

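All four relays lie flat in the tray. Next is the spray, with the fingers shut.

Emit:
servo_tool --pt "-4 0.9 0 0" --pt "-4 0.9 0 0" --pt "-4 0.9 0 0" --pt "-3.5 0.8 0 0" --pt "-2.5 0.5 0 0" --pt "-1.3 0.2 0 0" --pt "-0.5 0 0 0" --pt "0 0 0 0" --pt "0 0 0 0" --fingers 1

```text
t: 26.45
eef_pos: [663.9, 29.6, 236.7]
eef_rot: [0.051, -3.123, -0.016]
contact_force: [0.7, 0.5, 0.3]
width: 0.3
```

```bash
python3 -c "
from h import *
go(675,31.5,200,2)"
```

```text
t 26.45 pos [663.9  29.6 236.7] tilt [ 0.018  0.01  -1.   ] w 0.3 | shift cm [-1.18  0.12  3.65] turn deg -0.1 | if turned first, shift [-1.18  0.12  3.65] j6 -1.68
```

Emit:
servo_tool --pt "-0.8 0.1 1 0" --pt "-0.4 0 1.2 0" --pt "0 0 0.8 0" --pt "0 0 0.2 0" --pt "0 0 0 0" --pt "0 0 0 0"

```text
t: 27.05
eef_pos: [674.3, 30.8, 201.7]
eef_rot: [0.049, -3.122, -0.016]
contact_force: [-0.4, -0.2, -0.2]
width: 0.1
```

```bash
python3 -c "
from h import *
go(675,31.5,185,2)"
```

```text
t 27.05 pos [674.3  30.8 201.7] tilt [ 0.019  0.01  -1.   ] w 0.1 | shift cm [-0.1   0.05  1.67] turn deg -0.2 | if turned first, shift [-0.1   0.05  1.67] j6 -1.67
```

Emit:
servo_tool --pt "-0.1 0 0.8 0" --pt "0 0 0.5 0" --pt "0 0 0.1 0" --pt "0 0 0 0"

```text
t: 27.45
eef_pos: [675.2, 31.0, 187.2]
eef_rot: [0.049, -3.124, -0.016]
contact_force: [-0.4, 0.8, -1.1]
width: -0.1
```

Emit:
servo_tool --pt "0 0 0.8 0" --pt "0 0 0.5 0"

```text
t: 27.65
eef_pos: [675.6, 31.0, 174.7]
eef_rot: [0.049, -3.126, -0.015]
contact_force: [-1.1, -0.9, 5.4]
width: 0.0
```

Emit:
servo_tool --pt "0 0 0.2 0"

```text
t: 27.75
eef_pos: [675.7, 30.9, 172.8]
eef_rot: [0.049, -3.127, -0.015]
contact_force: [-5.8, -0.0, 27.1]
width: 0.4
```

Emit:
servo_tool --pt "0 0 0.03 0" --pt "0 0 0.03 0"

```text
t: 27.95
eef_pos: [675.6, 31.0, 173.2]
eef_rot: [0.049, -3.128, -0.015]
contact_force: [-1.4, 0.2, 7.2]
width: -0.2
```

Emit:
servo_tool --pt "0 0 0.08 0" --pt "0 0 0.04 0"

```text
t: 28.15
eef_pos: [675.6, 31.0, 173.1]
eef_rot: [0.05, -3.129, -0.014]
contact_force: [-1.8, 0.3, 6.1]
width: 0.2
```

Emit:
servo_tool --pt "0 0 0.15 0"

```text
t: 28.25
eef_pos: [675.7, 31.0, 172.8]
eef_rot: [0.05, -3.131, -0.014]
contact_force: [-8.1, 0.1, 22.9]
width: 0.1
```

Emit:
servo_tool --pt "0 0 -2 0" --pt "0 0 -3 0" --pt "0 0 -2 0" --pt "0 0 0 0"

```text
t: 28.65
eef_pos: [675.9, 30.4, 243.8]
eef_rot: [0.05, -3.129, -0.015]
contact_force: [0.3, -0.7, -0.9]
width: -0.2
```

```bash
python3 -c "
from h import *
i=cams.camera_info('wrist'); p,d=cams.capture('wrist'); cv2.imwrite('pics/w3.png',p)
go(465,-21,220,2)"
```

```text
t 28.7 pos [675.6  30.5 242.3] tilt [ 0.014  0.01  -1.   ] w 0.1 | shift cm [21.18 -4.5   2.47] turn deg -0.2 | if turned first, shift [21.19 -4.44  2.47] j6 -1.67
```

View pics/w3.png

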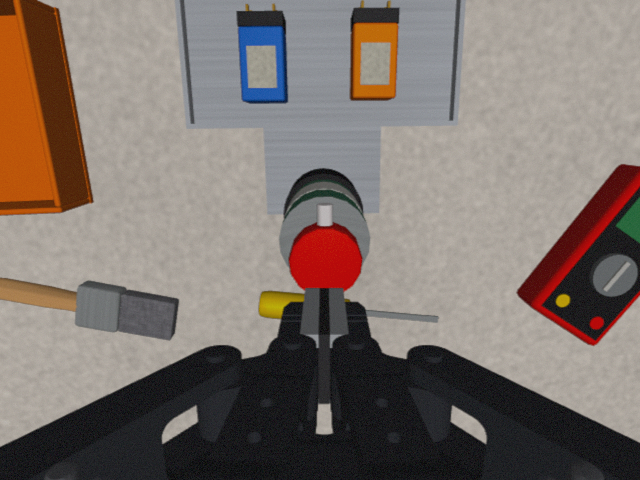

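The relays are unmoved and the cap is back up at (325,258). It was held at the bottom stop for about 0.5 s. Now sorting.

Emit:
servo_tool --pt "4 -0.85 0 0" --pt "4 -0.85 0 0" --pt "4 -0.85 0 0" --pt "4 -0.85 0 0" --pt "3 -0.6 0.5 0" --pt "1.5 -0.3 0.7 0" --pt "0.5 0 0.5 0" --pt "0 0 0 0" --pt "0 0 0 0" --fingers -0.3

```text
t: 29.6
eef_pos: [456.5, -19.4, 214.2]
eef_rot: [0.05, -3.112, -0.019]
contact_force: [0.5, 0.6, 0.8]
width: 55.6
```

```bash
cat >> h.py <<'E'
def wlook(ref):
    i=cams.camera_info('wrist'); p,d=cams.capture('wrist'); W=cloud(i,cv2.medianBlur(d,5))
    m=((W[...,2]>22)&(W[...,2]<48)).astype(np.uint8)
    for k in cv2.findContours(m,cv2.RETR_EXTERNAL,cv2.CHAIN_APPROX_NONE)[0]:
        if cv2.contourArea(k)>300:
            x,y=k[:,0,:].mean(0).astype(int); r=cv2.minAreaRect(plane(i,k[:,0,:],38).astype(np.float32)); print('H',np.round(r[0]),np.round(r[1]),round(r[2]),"px",x,y)
    return p
E
python3 -c "
from h import *
wlook(0); go(467,-20,110,2)"
```

```text
H [558. -21.] [71. 33.] 2 px 317 338
H [ 558. -225.] [69. 94.] 4 px 76 312
H [ 456. -240.] [44.  7.] 89 px 29 208
H [467. -22.] [69. 34.] 2 px 319 230
H [465.  61.] [70. 37.] 2 px 426 230
H [334. 102.] [37. 67.] 85 px 500 49
H [ 389. -202.] [ 15. 154.] 87 px 71 108
t 29.65 pos [456.7 -19.4 214.2] tilt [ 0.029  0.012 -1.   ] w 55.4 | shift cm [-1.33 -0.23 10.38] turn deg -0.1 | if turned first, shift [-1.33 -0.23 10.38] j6 -1.82
```

Emit:
servo_tool --pt "-0.9 -0.1 2 0" --pt "-0.4 -0.1 4 0" --pt "0 0 4 0" --pt "0 0 4 0" --pt "0 0 2.5 0" --pt "0 0 1 0" --pt "0 0 0.3 0" --pt "0 0 0 0" --pt "0 0 0 0"

```text
t: 30.55
eef_pos: [472.4, -18.0, 31.6]
eef_rot: [0.054, -3.116, -0.018]
contact_force: [0.8, -0.3, 0.7]
width: 55.6
```

```bash
python3 -c "
from h import *
go(467,-22,10,2)"
```

```text
t 30.55 pos [472.4 -18.   31.6] tilt [ 0.025  0.012 -1.   ] w 55.6 | shift cm [ 0.5  -0.41  2.17] turn deg 0.0 | if turned first, shift [ 0.5  -0.41  2.17] j6 -1.81
```

Emit:
servo_tool --pt "0.4 -0.4 0.6 0" --pt "0 0 0.8 0" --pt "0 0 0.5 0" --pt "0 0 0.1 0" --pt "0 0 0 0"

```text
t: 31.05
eef_pos: [469.2, -22.8, 12.5]
eef_rot: [0.054, -3.121, -0.016]
contact_force: [-0.4, 0.6, -0.3]
width: 55.6
```

Emit:
servo_tool --pt "0 0 0 0" --pt "0 0 0 0" --pt "0 0 0 0" --pt "0 0 0 0" --fingers 1

```text
t: 31.45
eef_pos: [469.6, -22.7, 13.2]
eef_rot: [0.054, -3.121, -0.016]
contact_force: [-0.5, 0.6, -1.1]
width: 32.9
```

Emit:
servo_tool --pt "0 0 -3 0" --pt "0 0 -4 0" --pt "0 0 -3 0" --pt "0 0 -1 3" --pt "0 0 0 3" --pt "0 0 0 0"

```text
t: 32.05
eef_pos: [471.2, -23.7, 127.3]
eef_rot: [-0.114, -3.118, -0.015]
contact_force: [-0.1, 0.5, -0.9]
width: 33.1
```

```bash
python3 -c "
from h import *
go(377,-264,120,-4)"
```

```text
t 32.05 pos [471.2 -23.7 127.3] tilt [ 0.022  0.009 -1.   ] w 33.1 | shift cm [  7.63 -24.66   0.68] turn deg -0.2 | if turned first, shift [  7.7  -24.64   0.68] j6 -1.72
```

Emit:
servo_tool --pt "1.3 -4.2 0 0" --pt "1.3 -4.2 0 0" --pt "1.3 -4.2 0 0" --pt "1.3 -4.2 0 0" --pt "1.3 -4 0 0" --pt "0.8 -2.4 0 0" --pt "0.3 -1 0 0" --pt "0 0 0 0" --pt "0 0 0 0"

```text
t: 32.95
eef_pos: [374.7, -266.0, 123.9]
eef_rot: [-0.087, -3.116, -0.019]
contact_force: [0.1, 0.5, -0.7]
width: 32.8
```

```bash
python3 -c "
from h import *
go(377,-264,60,-4)"
```

```text
t 32.95 pos [ 374.7 -266.   123.9] tilt [ 0.024  0.012 -1.   ] w 32.8 | shift cm [-0.37  0.13  6.38] turn deg 0.8 | if turned first, shift [-0.37  0.14  6.38] j6 -2.29
```

Emit:
servo_tool --pt "-0.3 0 2 0.8" --pt "0 0 3 0" --pt "0 0 2.5 0" --pt "0 0 1.2 0" --pt "0 0 0.4 0" --pt "0 0 0 0" --pt "0 0 0 0"

```text
t: 33.65
eef_pos: [379.7, -259.6, 31.9]
eef_rot: [-0.094, -3.119, -0.018]
contact_force: [-0.1, -0.4, -0.4]
width: 32.9
```

```bash
python3 -c "
from h import *
go(377,-264,18,-4)"
```

```text
t 33.65 pos [ 379.7 -259.6   31.9] tilt [ 0.022  0.011 -1.   ] w 32.9 | shift cm [ 0.22 -0.47  1.39] turn deg 0.6 | if turned first, shift [ 0.21 -0.48  1.39] j6 -2.27
```

Emit:
servo_tool --pt "0.2 -0.5 0.4 0.6" --pt "0 0 0.4 0" --pt "0 0 0.2 0" --pt "0 0 0.1 0" --pt "0 0 0 0"

```text
t: 34.15
eef_pos: [377.9, -265.9, 22.2]
eef_rot: [-0.112, -3.121, -0.013]
contact_force: [-0.3, 0.8, -0.9]
width: 33.1
```

Emit:
servo_tool --pt "0 0 0.4 0" --pt "0 0 0.05 0"

```text
t: 34.35
eef_pos: [377.9, -265.9, 17.5]
eef_rot: [-0.112, -3.121, -0.013]
contact_force: [-0.6, 0.2, -0.8]
width: 33.1
```

Emit:
servo_tool --pt "0 0 0 0" --pt "0 0 0 0" --pt "0 0 0 0" --pt "0 0 -1 0" --pt "0 0 -3.5 0" --pt "0 0 -4 0" --pt "0 0 -3 0" --pt "0 0 0 -6" --pt "0 0 0 0" --fingers -0.25

```text
t: 35.25
eef_pos: [379.9, -266.6, 141.0]
eef_rot: [0.055, -3.124, -0.013]
contact_force: [-0.3, -0.4, -0.2]
width: 53.5
```

```bash
python3 -c "
from h import *
look(); go(558,-21,110,2)"
```

```text
blue housing 439 -216 size 40 80 axis -44 whole []
blue housing 566 -20 size 54 32 axis 2 whole [(array([560., -20.]), array([64., 32.]))]
orange housing 472 64 size 50 31 axis 2 whole [(array([467.,  64.]), array([66., 31.]))]
orange housing 561 67 size 54 32 axis 2 whole [(array([555.,  67.]), array([65., 32.]))]
t 35.3 pos [ 380.  -266.8  141.1] tilt [ 0.016  0.008 -1.   ] w 53.3 | shift cm [-18.61  23.98   3.01] turn deg -0.2 | if turned first, shift [-18.69  23.92   3.01] j6 -2.38
```

Emit:
servo_tool --pt "-2.8 3.6 0 0" --pt "-2.8 3.6 0 0" --pt "-2.8 3.6 0 0" --pt "-2.8 3.6 0 0" --pt "-2.8 3.6 0 0" --pt "-2.5 3.2 0 0" --pt "-1.3 1.7 0.5 0" --pt "-0.5 0.6 0.5 0" --pt "0 0 0 0" --pt "0 0 0 0"

```text
t: 36.3
eef_pos: [561.2, -19.3, 125.8]
eef_rot: [-0.002, -3.118, -0.014]
contact_force: [-0.6, 0.4, -0.4]
width: 53.4
```

```bash
python3 -c "
from h import *
go(558,-21,60,2)"
```

```text
t 36.3 pos [561.2 -19.3 125.8] tilt [ 0.024  0.009 -1.   ] w 53.4 | shift cm [ 0.16 -0.23  6.59] turn deg -2.1 | if turned first, shift [ 0.17 -0.22  6.59] j6 -1.74
```

Emit:
servo_tool --pt "0.1 -0.2 2 -2" --pt "0 0 3 0" --pt "0 0 2.5 0" --pt "0 0 1.2 0" --pt "0 0 0.4 0" --pt "0 0 0 0" --pt "0 0 0 0"

```text
t: 37.0
eef_pos: [556.7, -27.6, 36.0]
eef_rot: [0.037, -3.122, -0.012]
contact_force: [0.2, 0.7, 0.3]
width: 53.5
```

```bash
python3 -c "
from h import *
go(558,-21,11,2)"
```

```text
t 37.0 pos [556.7 -27.6  36. ] tilt [ 0.02   0.008 -1.   ] w 53.5 | shift cm [-0.2   0.63  2.5 ] turn deg -0.6 | if turned first, shift [-0.2   0.63  2.5 ] j6 -1.79
```

Emit:
servo_tool --pt "-0.2 0.6 0 -0.6" --pt "0 0 0.8 0" --pt "0 0 0.9 0" --pt "0 0 0.4 0" --pt "0 0 0.1 0" --pt "0 0 0 0"

```text
t: 37.6
eef_pos: [559.4, -20.7, 14.2]
eef_rot: [0.056, -3.125, -0.011]
contact_force: [-0.5, 0.8, -0.5]
width: 53.2
```

```bash
python3 -c "
from h import *
go(558,-21,11,2)"
```

```text
t 37.6 pos [559.4 -20.7  14.2] tilt [ 0.016  0.007 -1.   ] w 53.2 | shift cm [ 0.13 -0.03  0.32] turn deg 0.0 | if turned first, shift [ 0.13 -0.03  0.32] j6 -1.78
```

Emit:
servo_tool --pt "0 0 0.2 0" --pt "0 0 0 0" --pt "0 0 0 0" --pt "0 0 0 0" --fingers 1

```text
t: 38.0
eef_pos: [559.6, -20.8, 12.4]
eef_rot: [0.056, -3.125, -0.011]
contact_force: [0.1, 0.2, -0.9]
width: 33.2
```

Emit:
servo_tool --pt "0 0 -3 0" --pt "0 0 -4 0" --pt "0 0 -3 0" --pt "0 0 -1 3" --pt "0 0 0 3" --pt "0 0 0 0"

```text
t: 38.6
eef_pos: [560.7, -21.6, 126.5]
eef_rot: [-0.113, -3.122, -0.009]
contact_force: [0.3, -0.6, -1.3]
width: 32.7
```

```bash
python3 -c "
from h import *
go(375,-340,120,-4)"
```

```text
t 38.6 pos [560.7 -21.6 126.5] tilt [ 0.018  0.005 -1.   ] w 32.7 | shift cm [ 16.2  -33.11   0.76] turn deg -0.2 | if turned first, shift [ 16.29 -33.06   0.76] j6 -1.68
```

Emit:
servo_tool --pt "2 -4.1 0 0" --pt "2 -4.1 0 0" --pt "2 -4.1 0 0" --pt "2 -4.1 0 0" --pt "2 -4.1 0 0" --pt "2 -4.1 0 0" --pt "2 -4.1 0 0" --pt "1.2 -2.4 0 0" --pt "0.5 -1 0 0" --pt "0 0 0 0" --pt "0 0 0 0"

```text
t: 39.7
eef_pos: [374.9, -340.2, 123.8]
eef_rot: [-0.082, -3.12, -0.015]
contact_force: [0.6, -0.2, -0.5]
width: 32.9
```

```bash
python3 -c "
from h import *
wlook(0); go(375,-340,60,-4)"
```

```text
H [ 529. -249.] [31. 10.] 40 px 479 467
H [ 376. -269.] [38. 70.] 85 px 452 238
H [ 380. -300.] [199. 154.] 87 px 404 180
H [ 254. -428.] [123.  15.] 87 px 125 9
t 39.75 pos [ 375.  -340.   123.8] tilt [ 0.021  0.009 -1.   ] w 33.3 | shift cm [-0.13 -0.05  6.38] turn deg 1.0 | if turned first, shift [-0.13 -0.05  6.38] j6 -2.4
```

Emit:
servo_tool --pt "-0.1 0 2 1" --pt "0 0 3 0" --pt "0 0 2.5 0" --pt "0 0 1.2 0" --pt "0 0 0.4 0" --pt "0 0 0 0" --pt "0 0 0 0"

```text
t: 40.45
eef_pos: [379.4, -334.3, 32.3]
eef_rot: [-0.094, -3.123, -0.011]
contact_force: [0.7, 0.3, -1.5]
width: 33.1
```

```bash
python3 -c "
from h import *
go(376,-341,18,-4)"
```

```text
t 40.45 pos [ 379.4 -334.3   32.3] tilt [ 0.018  0.007 -1.   ] w 33.1 | shift cm [ 0.28 -0.7   1.43] turn deg 0.6 | if turned first, shift [ 0.27 -0.7   1.43] j6 -2.38
```

Emit:
servo_tool --pt "0.2 -0.7 0.4 0.6" --pt "0 0 0.4 0" --pt "0 0 0.2 0" --pt "0 0 0.1 0" --pt "0 0 0 0"

```text
t: 40.95
eef_pos: [377.4, -342.9, 22.7]
eef_rot: [-0.112, -3.125, -0.007]
contact_force: [-0.8, -0.3, -0.4]
width: 32.7
```

Emit:
servo_tool --pt "0 0 0.45 0" --pt "0 0 0.05 0"

```text
t: 41.15
eef_pos: [377.3, -342.9, 17.4]
eef_rot: [-0.112, -3.125, -0.006]
contact_force: [-0.1, 0.8, -0.6]
width: 33.5
```

Emit:
servo_tool --pt "0 0 0 0" --pt "0 0 0 0" --pt "0 0 0 0" --pt "0 0 -1 0" --pt "0 0 -3.5 0" --pt "0 0 -4 0" --pt "0 0 -3 0" --pt "0 0 0 -6" --pt "0 0 0 0" --fingers -0.25

```text
t: 42.05
eef_pos: [379.0, -343.2, 141.0]
eef_rot: [0.055, -3.127, -0.006]
contact_force: [0.4, -0.0, -0.1]
width: 53.3
```

```bash
python3 -c "
from h import *
look(); wlook(0); go(466,63,115,2)"
```

```text
blue housing 336 -362 size 108 71 axis 41 whole []
orange housing 473 64 size 53 31 axis 2 whole [(array([468.,  64.]), array([63., 31.]))]
orange housing 561 67 size 54 32 axis 2 whole [(array([555.,  67.]), array([65., 32.]))]
H [ 544. -469.] [12. 30.] 68 px 135 463
H [ 528. -216.] [19. 22.] 6 px 499 454
H [ 450. -340.] [99. 15.] 87 px 324 345
H [ 376. -269.] [39. 70.] 86 px 450 232
H [ 377. -344.] [34. 70.] 86 px 323 232
H [ 380. -300.] [199. 154.] 87 px 411 179
H [ 256. -453.] [ 3. 63.] 2 px 122 1
t 42.15 pos [ 378.9 -343.1  140.3] tilt [ 0.014  0.004 -1.   ] w 53.5 | shift cm [-9.98 40.31  2.57] turn deg -0.2 | if turned first, shift [-10.15  40.27   2.57] j6 -2.48
```

Both blue relays lie flat in the blue bin. Now the orange ones.

Emit:
servo_tool --pt "-1.1 4.4 0 0" --pt "-1.1 4.4 0 0" --pt "-1.1 4.4 0 0" --pt "-1.1 4.4 0 0" --pt "-1.1 4.4 0 0" --pt "-1.1 4.4 0 0" --pt "-1.1 4.4 0 0" --pt "-1.1 4.4 0 0" --pt "-0.7 2.8 0 0" --pt "-0.3 1.2 0 0" --pt "0 0 0 0" --pt "0 0 0 0"

```text
t: 43.35
eef_pos: [467.8, 66.5, 134.2]
eef_rot: [-0.007, -3.115, -0.013]
contact_force: [1.3, 0.3, -0.3]
width: 53.5
```

```bash
python3 -c "
from h import *
wlook(0);go(466,63,60,2)"
```

```text
H [552.  66.] [73. 34.] 2 px 324 371
H [466.  63.] [70. 34.] 2 px 317 236
H [354. 103.] [34. 30.] 85 px 393 28
t 43.4 pos [467.8  66.2 134.2] tilt [ 0.026  0.008 -1.   ] w 53.6 | shift cm [-0.02 -0.38  7.42] turn deg -2.3 | if turned first, shift [-0.   -0.38  7.42] j6 -1.6
```

Emit:
servo_tool --pt "0 -0.1 2 -2.3" --pt "0 0 3 0" --pt "0 0 2.8 0" --pt "0 0 1.2 0" --pt "0 0 0.4 0" --pt "0 0 0 0" --pt "0 0 0 0"

```text
t: 44.1
eef_pos: [466.0, 60.4, 39.4]
eef_rot: [0.041, -3.118, -0.012]
contact_force: [0.6, 0.4, -0.1]
width: 53.2
```

```bash
python3 -c "
from h import *
go(466,63,11,2)"
```

```text
t 44.1 pos [466.   60.4  39.4] tilt [ 0.023  0.008 -1.   ] w 53.2 | shift cm [-0.07  0.24  2.84] turn deg -0.5 | if turned first, shift [-0.07  0.24  2.84] j6 -1.64
```

Emit:
servo_tool --pt "0 0.25 0.5 -0.5" --pt "0 0 1 0" --pt "0 0 0.8 0" --pt "0 0 0.2 0" --pt "0 0 0 0" --pt "0 0 0 0"

```text
t: 44.7
eef_pos: [466.5, 63.4, 14.2]
eef_rot: [0.056, -3.121, -0.012]
contact_force: [-0.4, 0.4, -0.2]
width: 53.1
```

```bash
python3 -c "
from h import *
go(466,63,11,2)"
```

```text
t 44.7 pos [466.5  63.4  14.2] tilt [ 0.02   0.008 -1.   ] w 53.1 | shift cm [ 0.05 -0.04  0.32] turn deg 0.1 | if turned first, shift [ 0.05 -0.04  0.32] j6 -1.64
```

Emit:
servo_tool --pt "0 0 0.2 0" --pt "0 0 0 0" --pt "0 0 0 0" --pt "0 0 0 0" --fingers 1

```text
t: 45.1
eef_pos: [466.9, 63.4, 12.6]
eef_rot: [0.056, -3.122, -0.012]
contact_force: [-0.4, 0.3, -1.4]
width: 32.8
```

Emit:
servo_tool --pt "0 0 -3 0" --pt "0 0 -4 0" --pt "0 0 -3 0" --pt "0 0 -1 -2" --pt "0 0 0 0"

```text
t: 45.6
eef_pos: [468.0, 62.5, 125.8]
eef_rot: [0.111, -3.118, -0.013]
contact_force: [0.5, -0.9, -2.3]
width: 32.9
```

```bash
python3 -c "
from h import *
go(613,-320,125,4)"
```

```text
t 45.6 pos [468.   62.5 125.8] tilt [ 0.021  0.009 -1.   ] w 32.9 | shift cm [-11.73 -39.19  -0.52] turn deg 0.1 | if turned first, shift [-11.79 -39.17  -0.52] j6 -1.68
```

Emit:
servo_tool --pt "-1.3 -4.3 0 0" --pt "-1.3 -4.3 0 0" --pt "-1.3 -4.3 0 0" --pt "-1.3 -4.3 0 0" --pt "-1.3 -4.3 0 0" --pt "-1.3 -4.3 0 0" --pt "-1.3 -4.3 0 0" --pt "-1.3 -4.3 0 0" --pt "-0.8 -2.8 0 0" --pt "-0.3 -1.2 0 0" --pt "0 0 0 0" --pt "0 0 0 0"

```text
t: 46.8
eef_pos: [609.6, -325.0, 104.0]
eef_rot: [0.098, -3.107, -0.026]
contact_force: [-0.6, -0.7, -1.5]
width: 33.1
```

```bash
python3 -c "
from h import *
wlook(0);go(613,-320,60,4)"
```

```text
H [ 611. -282.] [147. 200.] 4 px 416 188
H [ 555. -471.] [21. 59.] 84 px 17 126
t 46.85 pos [ 609.5 -324.7  104.1] tilt [ 0.032  0.018 -0.999] w 32.9 | shift cm [-0.52  0.37  4.4 ] turn deg -0.4 | if turned first, shift [-0.52  0.37  4.4 ] j6 -2.23
```

Emit:
servo_tool --pt "-0.5 0.1 1.5 -0.4" --pt "0 0 2.5 0" --pt "0 0 2 0" --pt "0 0 0.7 0" --pt "0 0 0.2 0" --pt "0 0 0 0" --pt "0 0 0 0"

```text
t: 47.55
eef_pos: [613.7, -315.5, 32.3]
eef_rot: [0.12, -3.109, -0.025]
contact_force: [1.3, 0.1, -0.9]
width: 33.4
```

```bash
python3 -c "
from h import *
go(613,-320,18,4)"
```

```text
t 47.55 pos [ 613.7 -315.5   32.3] tilt [ 0.03   0.017 -0.999] w 33.4 | shift cm [ 0.06 -0.47  1.43] turn deg 0.4 | if turned first, shift [ 0.05 -0.47  1.43] j6 -2.23
```

Emit:
servo_tool --pt "0 -0.45 0.4 0.4" --pt "0 0 0.4 0" --pt "0 0 0.2 0" --pt "0 0 0.1 0" --pt "0 0 0 0"

```text
t: 48.05
eef_pos: [614.4, -321.0, 22.4]
eef_rot: [0.108, -3.112, -0.022]
contact_force: [-0.2, 0.4, -1.8]
width: 32.8
```

Emit:
servo_tool --pt "0 0 0.4 0" --pt "0 0 0.05 0"

```text
t: 48.25
eef_pos: [614.3, -321.0, 17.7]
eef_rot: [0.108, -3.112, -0.022]
contact_force: [-0.5, -0.2, -1.4]
width: 33.3
```

Emit:
servo_tool --pt "0 0 0 0" --pt "0 0 0 0" --pt "0 0 0 0" --pt "0 0 -1 0" --pt "0 0 -3.5 0" --pt "0 0 -4 0" --pt "0 0 -3 0" --pt "0 0 0 2" --pt "0 0 0 0" --fingers -0.25

```text
t: 49.15
eef_pos: [617.8, -322.4, 141.5]
eef_rot: [0.052, -3.115, -0.02]
contact_force: [-0.4, -0.7, -1.4]
width: 53.5
```

```bash
python3 -c "
from h import *
look(); wlook(0); go(554,66,125,2)"
```

```text
orange housing 562 67 size 51 32 axis 2 whole [(array([555.,  67.]), array([65., 32.]))]
orange housing 629 -355 size 57 31 axis 56 whole []
orange housing 634 -201 size 85 174 axis -28 whole [(array([ 637., -200.]), array([ 85., 189.]))]
H [ 780. -443.] [25. 29.] 0 px 142 467
H [ 690. -321.] [15. 98.] 4 px 322 348
H [ 614. -322.] [70. 34.] 4 px 324 231
H [ 615. -282.] [157. 199.] 4 px 408 179
H [ 553. -481.] [38. 68.] 89 px 44 113
t 49.25 pos [ 617.8 -322.4  140.9] tilt [ 0.027  0.013 -1.   ] w 53.6 | shift cm [ 4.95 39.02  2.24] turn deg 0.0 | if turned first, shift [ 4.97 39.01  2.24] j6 -2.19
```

Emit:
servo_tool --pt "0.7 4.3 0 0" --pt "0.7 4.3 0 0" --pt "0.6 4.3 0 0" --pt "0.6 4.3 0 0" --pt "0.5 4.3 0 0" --pt "0.5 4.3 0 0" --pt "0.5 4.3 0 0" --pt "0.4 4.3 0 0" --pt "0.3 2.7 0 0" --pt "0.1 1.2 0 0" --pt "0 0 0 0" --pt "0 0 0 0"

```text
t: 50.45
eef_pos: [546.8, 71.6, 140.1]
eef_rot: [0.067, -3.101, -0.026]
contact_force: [-0.2, -0.7, 0.3]
width: 53.6
```

```bash
python3 -c "
from h import *
wlook(0);go(554,66.5,60,2)"
```

```text
H [654.  44.] [53. 25.] 65 px 269 398
H [642. 277.] [27. 14.] 12 px 632 393
H [554.  66.] [70. 34.] 2 px 313 251
t 50.5 pos [546.8  71.3 140.1] tilt [ 0.039  0.017 -0.999] w 53.3 | shift cm [-1.01 -0.65  7.96] turn deg 0.5 | if turned first, shift [-1.01 -0.64  7.96] j6 -1.64
```

Emit:
servo_tool --pt "-0.6 -0.4 2 0.5" --pt "-0.3 0 3 0" --pt "0 0 2.8 0" --pt "0 0 1.4 0" --pt "0 0 0.4 0" --pt "0 0 0 0" --pt "0 0 0 0"

```text
t: 51.2
eef_pos: [554.8, 60.6, 41.0]
eef_rot: [0.039, -3.103, -0.024]
contact_force: [-0.7, -1.0, -0.6]
width: 53.5
```

```bash
python3 -c "
from h import *
go(554,66.5,11,2)"
```

```text
t 51.2 pos [554.8  60.6  41. ] tilt [ 0.038  0.016 -0.999] w 53.5 | shift cm [-0.05  0.55  3.01] turn deg -0.5 | if turned first, shift [-0.06  0.55  3.01] j6 -1.64
```

Emit:
servo_tool --pt "0 0.55 0.2 -0.5" --pt "0 0 1 0" --pt "0 0 1 0" --pt "0 0 0.4 0" --pt "0 0 0 0" --pt "0 0 0 0"

```text
t: 51.8
eef_pos: [554.6, 66.8, 14.7]
eef_rot: [0.054, -3.106, -0.024]
contact_force: [0.3, 0.2, -0.7]
width: 53.7
```

```bash
python3 -c "
from h import *
go(554,66.5,11,2)"
```

```text
t 51.8 pos [554.6  66.8  14.7] tilt [ 0.035  0.016 -0.999] w 53.7 | shift cm [ 0.05 -0.03  0.37] turn deg 0.0 | if turned first, shift [ 0.05 -0.03  0.37] j6 -1.64
```

Emit:
servo_tool --pt "0 0 0.2 0" --pt "0 0 0 0" --pt "0 0 0 0" --pt "0 0 0 0" --fingers 1

```text
t: 52.2
eef_pos: [554.9, 66.8, 13.3]
eef_rot: [0.055, -3.107, -0.023]
contact_force: [0.5, 0.5, -1.2]
width: 33.3
```

Emit:
servo_tool --pt "0 0 -3 0" --pt "0 0 -4 0" --pt "0 0 -3 0" --pt "0 0 -2 -2" --pt "0 0 0 0"

```text
t: 52.7
eef_pos: [558.2, 65.0, 136.6]
eef_rot: [0.11, -3.103, -0.025]
contact_force: [-0.6, 0.5, -0.8]
width: 33.1
```

```bash
python3 -c "
from h import *
go(609,-246,130,4)"
```

```text
t 52.7 pos [558.2  65.  136.6] tilt [ 0.036  0.017 -0.999] w 33.1 | shift cm [-2.870e+00 -3.138e+01  2.000e-02] turn deg 0.1 | if turned first, shift [-2.920e+00 -3.138e+01  2.000e-02] j6 -1.67
```

Emit:
servo_tool --pt "-0.1 -4.3 0 0" --pt "-0.2 -4.3 0 0" --pt "-0.3 -4.3 0 0" --pt "-0.4 -4.3 0 0" --pt "-0.4 -4.3 0 0" --pt "-0.5 -4.3 0 0" --pt "-0.4 -2.7 0 0" --pt "-0.3 -1.2 0 0" --pt "-0.1 0 0 0" --pt "0 0 0 0"

```text
t: 53.7
eef_pos: [604.2, -238.0, 120.1]
eef_rot: [0.105, -3.095, -0.033]
contact_force: [0.3, 0.2, -1.6]
width: 33.0
```

```bash
python3 -c "
from h import *
wlook(0);go(609,-246,60,4)"
```

```text
H [ 613. -320.] [71. 39.] 4 px 171 256
H [ 613. -286.] [150. 200.] 4 px 217 187
t 53.75 pos [ 604.1 -237.8  120.1] tilt [ 0.044  0.022 -0.999] w 33.3 | shift cm [-0.69 -0.99  5.97] turn deg -0.1 | if turned first, shift [-0.69 -0.99  5.97] j6 -2.13
```

Emit:
servo_tool --pt "-0.5 -0.8 1.5 0" --pt "-0.2 -0.3 2.5 0" --pt "0 0 2.5 0" --pt "0 0 1.2 0" --pt "0 0 0.3 0" --pt "0 0 0 0" --pt "0 0 0 0"

```text
t: 54.45
eef_pos: [610.1, -242.6, 35.6]
eef_rot: [0.115, -3.097, -0.032]
contact_force: [0.6, -0.3, -0.8]
width: 33.0
```

```bash
python3 -c "
from h import *
go(609,-246,19,4)"
```

```text
t 54.45 pos [ 610.1 -242.6   35.6] tilt [ 0.042  0.022 -0.999] w 33.0 | shift cm [ 0.06 -0.37  1.66] turn deg 0.3 | if turned first, shift [ 0.06 -0.37  1.66] j6 -2.14
```

Emit:
servo_tool --pt "0 -0.35 0.6 0.3" --pt "0 0 0.5 0" --pt "0 0 0.2 0" --pt "0 0 0.1 0" --pt "0 0 0 0"

```text
t: 54.95
eef_pos: [610.8, -246.7, 22.8]
eef_rot: [0.106, -3.1, -0.028]
contact_force: [0.4, -0.6, -0.9]
width: 33.1
```

Emit:
servo_tool --pt "0 0 0.35 0" --pt "0 0 0.05 0"

```text
t: 55.15
eef_pos: [610.7, -246.8, 18.8]
eef_rot: [0.106, -3.101, -0.028]
contact_force: [-0.3, 0.6, -1.6]
width: 32.8
```

Emit:
servo_tool --pt "0 0 0 0" --pt "0 0 0 0" --pt "0 0 0 0" --pt "0 0 -1 0" --pt "0 0 -3.5 0" --pt "0 0 -4 0" --pt "0 0 -4 0" --pt "0 0 -4 0" --pt "0 0 -2 0" --pt "0 0 0 0" --fingers -0.25

```text
t: 56.15
eef_pos: [617.8, -249.6, 216.0]
eef_rot: [0.106, -3.102, -0.027]
contact_force: [0.1, 0.0, 0.4]
width: 53.2
```

Emit:
servo_tool --pt "3 3 0 0" --pt "3 3 0 0" --pt "3 3 0 0" --pt "3 3 0 0" --pt "2 2 0 0" --pt "1 1 0 0" --pt "0 0 0 0" --pt "0 0 0 0"

```text
t: 56.95
eef_pos: [450.5, -105.0, 221.6]
eef_rot: [0.105, -3.101, -0.028]
contact_force: [-0.0, -0.5, -0.0]
width: 53.4
```

```bash
python3 -c "
from h import *
st()
p,_=cams.capture('top'); cv2.imwrite('pics/t9.png',cv2.resize(p[140:380,120:480],(800,533)))
p,_=cams.capture('scene'); cv2.imwrite('pics/s9.png',p)"
```

```text
t 56.95 pos [ 450.5 -105.   221.6] rot [ 0.105 -3.101 -0.028] F [-0.  -0.5 -0. ] w 53.4 j [-0.4  -0.05  1.67  0.    1.57 -2.03]
```

View pics/t9.png

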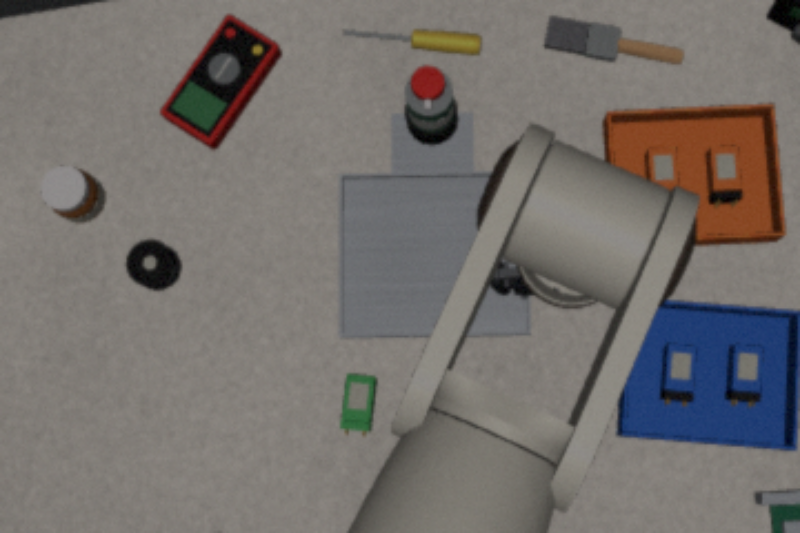

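View pics/s9.png

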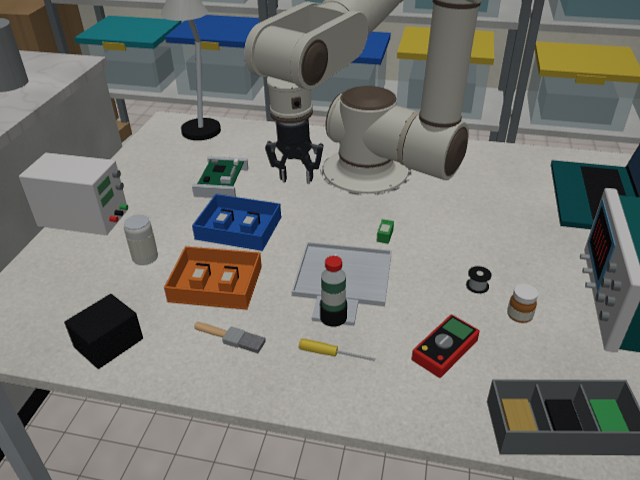

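The top view shows both orange relays in the orange bin, at (663,165) and (725,170), and both blue relays in the blue bin, at (680,370) and (746,370). The tray is empty, the cap is up and the bystanders have not moved, so I'm handing in.

```bash
python3 -c "
from workcell import sign_off
print(sign_off())"
```

```text
the job is handed in; nothing more can be done
None
```

The job is done and handed in at about 57 s. I laid the four relays that were there (two blue, two orange) flat in the drip tray, sprayed them, and sorted them into the bins of their colours.

- **Spray:** the cap reached its bottom stop at z ≈ 173 mm. I held it near there for about 0.5 s, with the force varying between 6 and 27 N, then let it spring back. I judged "fully down" from TCP height and force, because the cap joint itself gives no reading.
- **Final check:** the last top and scene pictures show two blue relays in the blue bin and two orange in the orange bin. The tray is empty, the cap is up, and the green look-alike and the visible bystanders are where they were. The gripper is clear at 222 mm height with no force on it.
- **High placing forces:** the first two relays were set down too hard on the tray floor. The wrist force read 49 N and 70 N for a moment, with the relay in the fingers. That is under the 120 N wrist limit, but above the 40 N figure given for the arm or gripper body. I released the later relays 1–2 mm above the floor.

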